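# Put the chew bones away and latch the treat bin

### The arm

A 6-joint arm with a two-finger parallel gripper is mounted at the origin on the work surface. World frame = base frame: x ahead of the robot, y to its left, z up, the work surface at z = 0. Lengths are in m, angles in rad, forces in N, time in s.
With the tool pointing down it reaches from about 0.275 to 0.85 m from the base axis. Payload 5.2 kg.
Tool frame: the origin (TCP) lies between the finger pads; the fingertips stand 19 mm ahead of it and the grasp point (between the pads) is the TCP; z points along the fingers, y is the line along which they close (so a half turn about z gives the same grasp; the last joint's range is limited). The gripper opens to 85 mm and grips with 20 to 120 N. Pads are 22 mm wide; open, the fingers measure 114 mm over their backs; the gripper's body (76 mm by 85 mm) begins 54 mm behind the grasp point. The pads swing forward as they close: fully open they stand 13 mm farther back than shut.
Start: joints at [-1.417, 0.259, 1.535, -0, 1.348, -0.203], TCP at [0.192, -0.515, 0.25] pointing down, gripper open.
Joint ranges: [-3.14, 3.14], [-0.91, 2.08], [0.19, 2.58], [-1.22, 4.36], [0.22, 2.71], [-3.12, 3.12]. Speed limits (rad/s): [2.57, 2.57, 3.14, 3.14, 3.14, 3.14].

### API

Orientations are given as a unit quaternion [w, x, y, z].
In Python, from cell import arm, solver, eyes, ticket gives the robot as it stands. Calls block until the motion is done:
- arm.move_pose(position, orientation): joint-space move of the TCP to a pose.
- arm.servo_line(position, feed=0.15, rot=None): straight line of the TCP; rot=None keeps the orientation; feed is the mean speed in m/s.
- arm.move_j(angles): joint-space move.
- arm.set_gripper(opening, force=None): opening from 0.0 (shut) to 1.0 (fully open); force is the grip in N (None keeps the last); returns when the fingers have stopped.
- arm.sleep(seconds).
- solver.solve_ik(position, orientation): joint angles nearest the present ones, or None.
- eyes.capture(name): name is "scene" or "side" or "wrist"; returns the picture (420x560x3 uint8, red, green, blue); there is no depth.
- eyes.camera_model(name): a dict with "mtx" (3x3 intrinsics, pixels), "dist_coeffs" ([k1, k2, p1, p2, k3] as OpenCV has them; the pictures are not rectified), "world_to_cam" (4x4, takes a point from world to camera coordinates); the wrist camera has in their place "hand_eye" (4x4, takes a point from camera to tool coordinates, whose origin is the TCP and whose axes are the flange's). Camera axes: x right, y down, z forward; pixel columns grow to the right and rows downward; lengths in m; the calibration is good to about 2 mm. A picture is of the moment at which its call begins: read the wrist's pose just before it. camera_model takes no time and is no camera call.
A pose or a line that the arm cannot do raises arm.IKError and nothing moves.
- ticket.sign_off(): hands the job in; it is judged then, once.
Readings, each from a call of its own:
- arm.read_time(): time.
- arm.read_joints(): joint angles.
- arm.read_dq(): joint speeds.
- arm.read_joint_efforts(): joint torques, N m.
- arm.read_tcp_pos(): TCP position.
- arm.read_tool_rot(): TCP orientation.
- arm.read_contact_force(): force on the tool from outside, world axes, zero at the start.
- arm.read_moment(): the same for the moment, N m.
- arm.read_finger_gap(): opening from 0.0 (shut) to 1.0 (fully open).
- arm.read_gripper_force(): force on a finger pad.
Only numpy, scipy, OpenCV 4.12 (cv2) and the standard library are available. Lean on these libraries where they do the work, as an engineer would, in place of code of your own. Each camera call takes 0.05 s, during which the arm holds its last target. There are 200 camera calls.

### The job

Pick every orange chew bone out of the toy tray and put it in the tan bin, leaving the other toys in the tray and the bowl and mug alone. Then push the bin's lid down, swing the wire bail up so that its thin bar hooks over the keeper on the lid, and press the red lever all the way down to its stop so that it stays there and pulls the lid tight.

Things in the scene. Friction and masses are not known exactly. Their poses are not given: they have to be found in the camera images.
- bin: tan plastic treat bin fixed to the table, 144 (x) x 220 (y) x 154 mm high, walls 4 mm, inner floor 34 mm above the table, open on top. Origin: centre of its underside; x points from its latch side (front, toward the robot) to its hinge side (rear), z up. A black rubber seal stands 6 mm above the front wall's top. Loaded from above.
- bin_lid (a joint): lid angle; grows as it opens; starts at 1.42 to 1.6. Tan plate, 150 mm from hinge (top of the bin's rear wall) to front edge, 230 wide, 12 thick. Stiff hinge: stays where left, 2 to 4 N at the front edge moves it. Pushed down lightly it rests on its springy rubber seal at 0 to -0.012 (front 3 to 5 mm proud); the latch pulls it tight and level, about -0.028 (13 N squeezes the seal).
- lid_hinge (a point): point on the lid's hinge axis (lid's underside, mid-width), at (72, 0, 156) mm in the bin's frame. The point's frame turns with the lid (parallel to the bin's at -0.03): with a = lid angle + 0.03 the lid runs from here along (-cos a, 0, sin a) of the bin's frame, its upper face 12 mm off along (sin a, 0, cos a).
- keeper (a point): centre of the keeper's pocket, where the hook bar must lie; on the lid's front edge, at (-157, 0, 6) mm in the frame of lid_hinge. The steel keeper, 36 mm wide, is a channel open at the top: floor 3 mm below this point, lid edge 7 mm behind it, lip 5 mm in front of it; lip 4 mm thick, its top 4 mm above this point.
- lever (a joint): angle of the red latch lever on the bin's front. 0 = closed, against its stop, pointing down and out. At angle t it points along (-sin(t+0.6), 0, -cos(t+0.6)) of the bin's frame: 0.97 is straight out, more is out and up. Starts at 1.95 to 2.2, limit 2.5; friction (0.07 N m) keeps it where left. With the bail hooked, closing takes up to about 10 N near its end; over centre before 0, it stays.
- lever_pivot (a point): the lever's axis (level, along the bin's y), mid-width, at (-85, 0, 138) mm in the bin's frame. The lever is a plate 62 mm long from here, 30 wide, 5 thick; it is pressed on the face that looks up and away from the bin when closed, 8.5 mm off the axis.
- lever_tip (a point): middle of the free end of the lever (62 mm along it, 6 mm off the axis towards the pressed face).
- bail (a joint): angle of the wire bail relative to the lever. Minus the lever's angle, it is how far the bail leans outward of its closed position (there it stands 0.157 rad outward of upright). Starts at 2.22 to 2.32; light friction (0.025 N m) keeps it where left. It pivots on the lever: at lever angle t its pivot lies at the lever's axis + 26 mm along (-sin(t-0.3), 0, -cos(t-0.3)) of the bin's frame.
- hook_bar (a point): middle of the bail's thin steel cross bar (6 mm thick, 52 long, along the bin's y), 49.4 mm from the bail's pivot. It goes over the keeper's lip into the pocket; as it is lowered into the pocket the bail's pivot follows and the lever turns down some way with it.
- grip_bar (a point): middle of the bail's black end bar (10 mm thick, 52 long, side wires 5 mm thick at its ends), 30 mm beyond the hook bar: where to take the bail; it can turn between the fingers.
- tray: low grey toy tray fixed to the table, 270 x 280 mm, rim 20 mm high, floor 5 mm thick. Origin: centre of its underside.
- bone1: orange rubber chew bone, 110 long (x) x 60 wide (y) x 40 mm thick (z), middle bar 26 wide with a 46 mm free length between the rounded ends, 110 to 225 g. Origin: centre of its underside as it lies flat. May be absent.
- bone1_mid (a point): centre of bone1, 20 mm above its origin along its z.
- bone2: orange rubber chew bone, 110 long (x) x 60 wide (y) x 40 mm thick (z), middle bar 26 wide with a 46 mm free length between the rounded ends, 110 to 225 g. Origin: centre of its underside as it lies flat. May be absent.
- bone2_mid (a point): centre of bone2, 20 mm above its origin along its z.
- bone3: orange rubber chew bone, 110 long (x) x 60 wide (y) x 40 mm thick (z), middle bar 26 wide with a 46 mm free length between the rounded ends, 110 to 225 g. Origin: centre of its underside as it lies flat. May be absent.
- bone3_mid (a point): centre of bone3, 20 mm above its origin along its z.
- bone4: orange rubber chew bone, 110 long (x) x 60 wide (y) x 40 mm thick (z), middle bar 26 wide with a 46 mm free length between the rounded ends, 110 to 225 g. Origin: centre of its underside as it lies flat. May be absent.
- bone4_mid (a point): centre of bone4, 20 mm above its origin along its z.
- chew_ring: green ring toy, 80 mm across, 24 high, in the tray; stays there. Origin: centre of its underside.
- dumbbell: blue dumbbell toy, 90 x 36 x 36 mm, in the tray; stays there. Origin: centre of its underside.
- bowl: empty stainless steel pet bowl, 130 mm across, 45 high, at the right; leave alone. Origin: centre of its underside.
- mug: white mug, 76 mm across, 90 high, on a blue coaster at the left; leave alone. Origin: centre of its underside.
Things that resemble listed ones, but are neither listed nor needed, are in the scene too. What is meant by the dumbbell is not white, and is the smaller of those in its own colour. What is shaped like the bone2 but green is not meant.

How it is judged:
By the outcome, as a careful person would: the job done as asked, in the order asked, and still so for the second after the job is handed in, with the robot touching nothing.
Of bone1, bone2, bone3, bone4 only 2 to 4 are there at a start; the rules pass over those that are not, and their reading is None.
At some moment in a run one of bone1, bone2, bone3, bone4 may be knocked a few centimetres aside while the robot is not near it.
Once in a run the grip may slacken for a moment while it holds something.
It also fails if it takes over 210 s, if anything falls off the work surface, if the arm or the gripper's body presses on something with over 40 N, if the wrist force passes 120 N, or if a joint passes its speed limit or range.

## Working session

There is one attempt and no reset: what is moved stays moved. The work goes in short steps, each a Python script; the robot and the scene stay as the last script left them, time stands still between calls to the robot, and variables do not carry over. Pictures are saved under pics/ and viewed, at most 14 in all, crops included, and the job is handed in when it is done.

```bash
ls; mkdir -p pics
python3 - <<'E'
from cell import arm, solver, eyes, ticket
import cv2, numpy as np
for n in ("scene","side"):
    p=eyes.capture(n); cv2.imwrite(f"pics/{n}0.png",p[:,:,::-1])
    m=eyes.camera_model(n); print(n,{k:np.round(v,4).tolist() for k,v in m.items()})
m=eyes.camera_model("wrist"); print({k:np.round(v,4).tolist() for k,v in m.items()})
print(arm.read_time(),arm.read_tool_rot(),arm.read_tcp_pos())
a=cv2.imread("pics/scene0.png");
cv2.imwrite("pics/s0big.png",cv2.resize(a,(800,600),interpolation=cv2.INTER_CUBIC))
E
```

```text
pics
scene {'mtx': [[397.88, 0.0, 277.8395], [0.0, 397.88, 210.4814], [0.0, 0.0, 1.0]], 'dist_coeffs': [0.0241, 0.0, 0.0, 0.0, 0.0], 'world_to_cam': [[0.4219, 0.9065, 0.016, -0.1984], [0.6384, -0.2845, -0.7151, -0.2316], [-0.6437, 0.3119, -0.6988, 1.5476], [0.0, 0.0, 0.0, 1.0]]}
side {'mtx': [[490.892, 0.0, 281.2041], [0.0, 490.892, 219.6301], [0.0, 0.0, 1.0]], 'dist_coeffs': [0.0491, 0.0, 0.0, 0.0, 0.0], 'world_to_cam': [[-0.8063, -0.5914, -0.011, 0.4178], [-0.4113, 0.574, -0.7081, 0.3335], [0.425, -0.5664, -0.706, 1.104], [0.0, 0.0, 0.0, 1.0]]}
{'mtx': [[323.374, 0.0, 279.9224], [0.0, 323.374, 214.3697], [0.0, 0.0, 1.0]], 'dist_coeffs': [-0.0377, 0.0, 0.0, 0.0, 0.0], 'hand_eye': [[0.0003, -0.9607, -0.2774, 0.0717], [1.0, 0.0003, 0.0001, 0.0002], [-0.0, -0.2774, 0.9607, -0.1238], [0.0, 0.0, 0.0, 1.0]]}
0.1 [-8.29031631e-04  9.84128528e-01  1.77455215e-01  2.31820484e-05] [ 0.19204479 -0.51490755  0.24955698]
```

View pics/s0big.png

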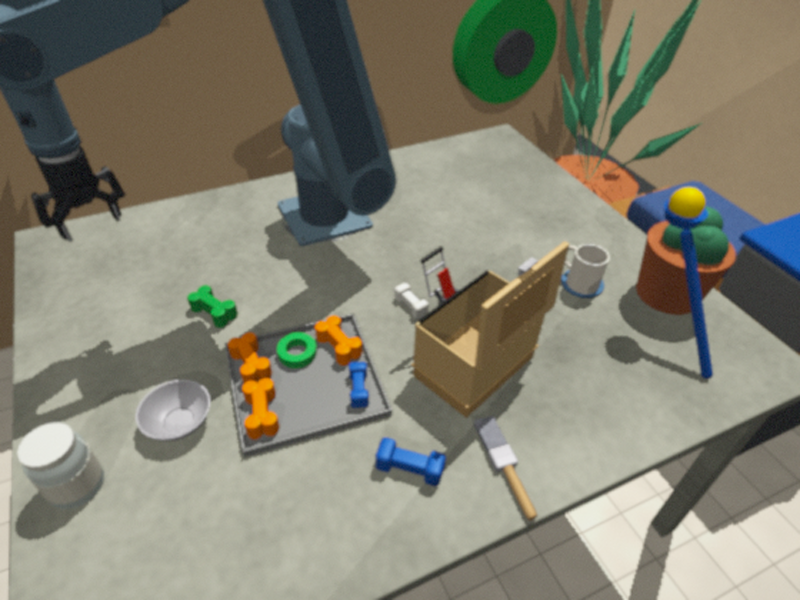

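View pics/side0.png

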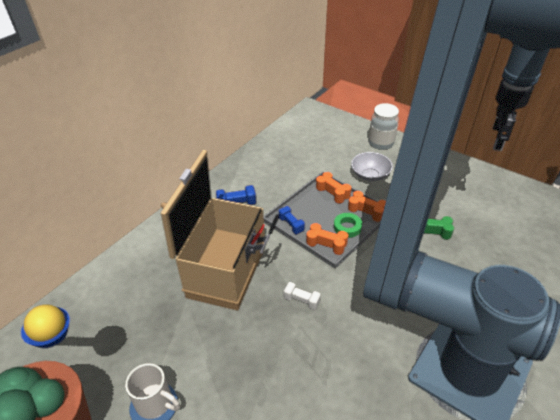

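The scene picture (at 800x600) shows three orange bones in the tray at (338,340), (250,357) and (261,406). The green bone at (212,305) is a decoy. The small blue dumbbell in the tray is at (358,384), with a larger one outside at (411,461). The bin is at (475,340) with its lid upright. The lever and bail are at (440,275).

```bash
cat > h.py <<'E'
from cell import arm, solver, eyes, ticket
import cv2, numpy as np
from scipy.spatial.transform import Rotation as R
from scipy.optimize import least_squares
def rq(r):
    q=r.as_quat(); return [q[3],q[0],q[1],q[2]]
def down(a): return [0,np.cos(a/2),np.sin(a/2),0]
def frame(x,z):   # rotation from tool x-ish and tool z
    z=np.array(z,float)/np.linalg.norm(z); x=np.array(x,float); x=x-z*(x@z); x/=np.linalg.norm(x)
    return R.from_matrix(np.c_[x,np.cross(z,x),z])
def cam(name,pose=None):
    m=eyes.camera_model(name)
    if name=="wrist":
        p,q=pose; T=np.eye(4); T[:3,:3]=R.from_quat([q[1],q[2],q[3],q[0]]).as_matrix(); T[:3,3]=p
        W=np.linalg.inv(T@np.array(m["hand_eye"]))
    else: W=np.array(m["world_to_cam"])
    return np.array(m["mtx"],float),np.array(m["dist_coeffs"],float),W
def proj(c,P):
    K,d,W=c; return cv2.projectPoints(np.atleast_2d(P).astype(float),cv2.Rodrigues(W[:3,:3])[0],W[:3,3],K,d)[0][:,0]
def onplane(c,uv,z):
    K,d,W=c; u=cv2.undistortPoints(np.array(uv,float).reshape(-1,1,2),K,d)[:,0]
    r=np.c_[u,np.ones(len(u))]@W[:3,:3]; o=-W[:3,:3].T@W[:3,3]
    return o+r*((z-o[2])/r[:,2])[:,None]
def snap(name,tag=None):
    pose=(np.array(arm.read_tcp_pos()),np.array(arm.read_tool_rot())) if name=="wrist" else None
    im=eyes.capture(name)
    if tag: cv2.imwrite(f"pics/{tag}.png",im[:,:,::-1]); np.save(f"pics/{tag}.npy",np.concatenate(pose) if pose else np.zeros(7))
    return im,cam(name,pose)
def load(tag,name):
    v=np.load(f"pics/{tag}.npy"); return cv2.imread(f"pics/{tag}.png")[:,:,::-1],cam(name,(v[:3],v[3:]))
def omask(im):
    h=cv2.cvtColor(np.ascontiguousarray(im),cv2.COLOR_RGB2HSV)
    return cv2.inRange(h,(4,170,110),(18,255,255))
E
python3 - <<'E'
from h import *
for n,w in (("scene",1),("side",0)):
    im=cv2.imread(f"pics/{n}0.png")[:,:,::-1]; c=cam(n); m=omask(im)
    k,l,s,ce=cv2.connectedComponentsWithStats(m)
    for i in range(1,k):
        if s[i,4]>60: print(n,s[i].tolist(),ce[i].round(),onplane(c,[ce[i]],.03).round(3))
c=cam("scene"); print("tray corners",onplane(c,np.array([[228,368],[350,319],[390,410],[243,450]])*.7,.02).round(3))
print("bin top", onplane(c,np.array([[417,328],[490,274]])*.7,.155).round(3),"bot",onplane(c,np.array([[415,378],[467,407],[534,352]])*.7,0).round(3))
c=cam("side"); print("bin bot", onplane(c,[[238,308],[187,298]],0).round(3), "top",onplane(c,[[263,207],[236,270]],.155).round(3))
E
```

```text
scene [220, 222, 33, 34, 353] [235. 240.] [[ 0.47  -0.139  0.03 ]]
scene [160, 233, 35, 74, 946] [177. 267.] [[ 0.499 -0.322  0.03 ]]
side [317, 173, 68, 40, 922] [346. 194.] [[ 0.507 -0.317  0.03 ]]
side [307, 224, 41, 30, 661] [327. 238.] [[ 0.456 -0.128  0.03 ]]
tray corners [[ 0.437 -0.358  0.02 ]
 [ 0.41  -0.085  0.02 ]
 [ 0.662 -0.104  0.02 ]
 [ 0.632 -0.376  0.02 ]]
bin top [[ 0.604 -0.024  0.155]
 [ 0.531  0.177  0.155]] bot [[ 0.6   -0.02   0.   ]
 [ 0.705  0.041  0.   ]
 [ 0.641  0.242 -0.   ]]
bin bot [[0.522 0.177 0.   ]
 [0.647 0.229 0.   ]] top [[ 0.591 -0.023  0.155]
 [ 0.513  0.177  0.155]]
```

Run:
```python
from h import *
a=-np.pi/2   # tool x toward -y? choose by IK
for nm,p,al in (("wt",[.47,-.22,.33],(1.57,0,-1.57)),("wb",[.44,.06,.33],(1.57,0,3.14))):
    for aa in al:
        try: arm.move_pose(p,down(aa)); print(nm,aa,np.round(arm.read_joints(),2)); break
        except arm.IKError as e: print(e)
    snap("wrist",nm)
print(arm.read_time())
a=cv2.imread("pics/wt.png");b=cv2.imread("pics/wb.png")
cv2.imwrite("pics/wtb.png",np.vstack([a,b])[:, :][::1] if 0 else cv2.resize(b,(800,600),interpolation=cv2.INTER_CUBIC))
```

```text
wt 1.57 [-0.65  0.16  1.47 -0.    1.51 -0.65]
wb 1.57 [-0.12  0.02  1.62 -0.    1.5  -0.12]
2.8167
```

View pics/wt.png

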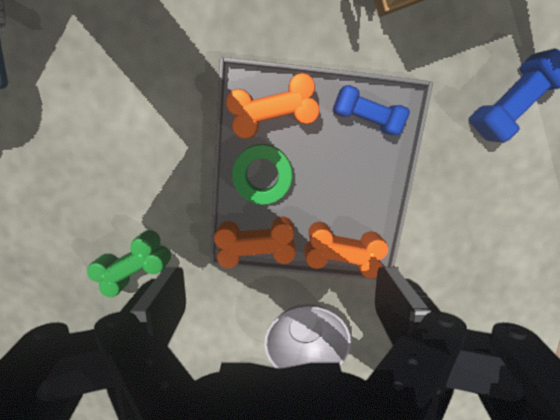

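View pics/wtb.png

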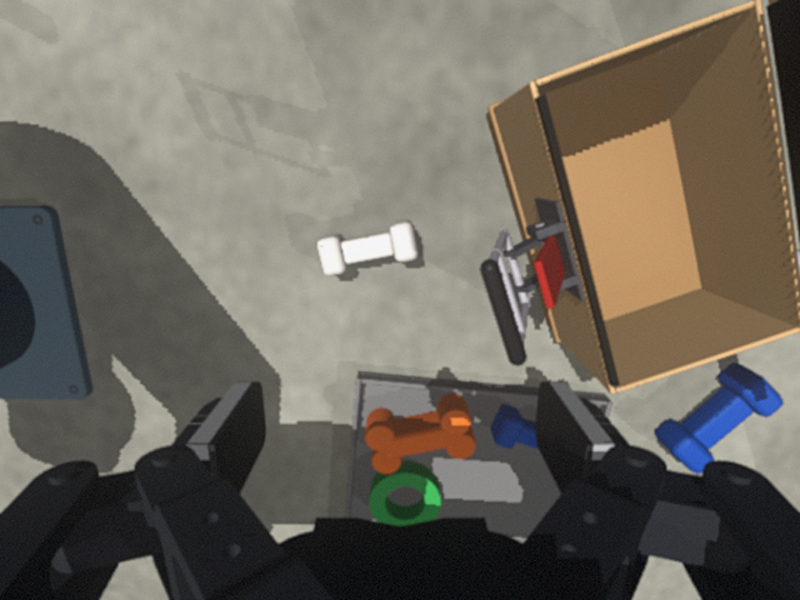

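```bash
cat >> h.py <<'E'
def bones(im,c,z=.028):
    out=[]; k,l,s,ce=cv2.connectedComponentsWithStats(cv2.morphologyEx(omask(im),cv2.MORPH_OPEN,np.ones((3,3),np.uint8)))
    for i in range(1,k):
        if s[i,4]<150: continue
        v,u=np.nonzero(l==i); P=onplane(c,np.c_[u,v],z)[:,:2]
        r=cv2.minAreaRect((P*1000).astype(np.float32)); mu=P.mean(0); w,V=np.linalg.eigh(np.cov((P-mu).T))
        d=V[:,1]; out.append((mu,np.arctan2(d[1],d[0]),np.array(r[0])/1000,sorted(r[1]),ce[i],s[i,4]))
    return out
E
python3 - <<'E'
from h import *
im,c=load("wt","wrist")
for b in bones(im,c): print([np.round(x,3).tolist() for x in b])
print("tray",onplane(c,[[222,60],[431,83],[392,275],[213,265]],.02).round(3))
cw=load("wb","wrist")[1]; cs=cam("scene"); cd=cam("side")
obs=[(cw,(533*.7,83*.7),(-.072,.11,.154)),(cw,(612*.7,390*.7),(-.072,-.11,.154)),(cw,(758*.7,5*.7),(.072,.11,.154)),
(cw,(490*.7,107*.7),(-.072,.11,0)),(cw,(668*.7,121*.7),(.068,.106,.034)),(cw,(701*.7,289*.7),(.068,-.106,.034)),
(cs,(415*.7,378*.7),(-.072,-.11,0)),(cs,(467*.7,407*.7),(.072,-.11,0)),(cs,(534*.7,352*.7),(.072,.11,0)),(cd,(238,308),(-.072,.11,0)),(cd,(187,298),(.072,.11,0))]
def f(p):
    M=R.from_euler('z',p[2]).as_matrix()
    return np.concatenate([proj(c,M@np.array(q)+[p[0],p[1],0])[0]-uv for c,uv,q in obs])
r=least_squares(f,[.62,.1,.35],loss='soft_l1'); print(r.x.round(4)); print(r.fun.reshape(-1,2).round(1).tolist())
E
```

```text
[[0.462, -0.133], -2.92, [0.462, -0.133], [58.584, 110.639], [273.047, 107.268], 2696]
[[0.436, -0.318], -3.033, [0.435, -0.315], [66.311, 109.5], [255.553, 245.016], 1980]
[[0.564, -0.326], 2.934, [0.564, -0.327], [67.243, 114.515], [345.874, 249.736], 2427]
tray [[ 0.399 -0.076  0.02 ]
 [ 0.662 -0.103  0.02 ]
 [ 0.637 -0.369  0.02 ]
 [ 0.372 -0.352  0.02 ]]
[0.6266 0.1023 0.3405]
[[0.2, 0.3], [0.2, 4.7], [5.6, -3.0], [-2.3, 5.2], [-9.1, -45.0], [-1.7, -0.1], [-2.4, -0.5], [-1.1, 9.7], [-0.1, 5.0], [-1.3, 1.4], [-3.5, -1.7]]
```

```bash
cat >> h.py <<'E'
BP=np.array([.6266,.1023,.3405])
def b2w(p):
    return R.from_euler('z',BP[2]).as_matrix()@np.array(p,float)+[BP[0],BP[1],0]
def near(yaw,ref): return yaw+np.pi*np.round((ref-yaw)/np.pi)
def pick(xy,yaw,zg,drop_y,tag):
    a=near(yaw,3.45)
    arm.move_pose([xy[0],xy[1],.24],down(a)); 
    im,c=snap("wrist",tag); B=[b for b in bones(im,c) if np.linalg.norm(b[2]-xy)<.06 and b[5]>600]
    if not B: print("not seen",[b[2].round(3) for b in bones(im,c)]); return False
    b=min(B,key=lambda b:np.linalg.norm(b[2]-xy)); print("seen",b[2].round(3),b[0].round(3),round(b[1],3),np.round(b[3]),b[5])
    xy=b[2] if b[3][1]<125 else xy; a=near(b[1],3.45)
    arm.set_gripper(.55,60); arm.move_pose([xy[0],xy[1],.14],down(a)); arm.servo_line([xy[0],xy[1],zg],feed=.12)
    print("F down",np.round(arm.read_contact_force(),1)); arm.set_gripper(0,60)
    print("gap",arm.read_finger_gap()); arm.servo_line([xy[0],xy[1],.31],feed=.2); print("gap up",arm.read_finger_gap(),np.round(arm.read_contact_force(),1))
    p=b2w([-.006,drop_y,0]); arm.servo_line([p[0],p[1],.31],feed=.3,rot=down(BP[2]+np.pi))
    print("gap bin",arm.read_finger_gap(),arm.read_contact_force()[2]); return True
def drop(drop_y,z=.115):
    p=b2w([-.006,drop_y,0]); arm.servo_line([p[0],p[1],z],feed=.2); print("gap low",arm.read_finger_gap(),np.round(arm.read_contact_force(),1))
    arm.set_gripper(.55); arm.sleep(.2); arm.servo_line([p[0],p[1],.31],feed=.3); print("t",arm.read_time())
E
python3 - <<'E'
from h import *
if pick(np.array([.462,-.133]),.22,.034,-.066,"p1") and arm.read_finger_gap()>.2: drop(-.066)
E
```

```text
seen [ 0.464 -0.132] [ 0.462 -0.133] -2.919 [ 60. 112.] 4029
F down [0.3 0.3 0.5]
gap 0.2937035987432684
gap up 0.2948486526692071 [ 0.2 -0.3 -3. ]
gap bin 0.2936014905988462 -0.7060707392611373
gap low 0.29057800629851377 [-29.4   6.   62.5]
t 12.0333
```

Run:
```python
from h import *
arm.move_pose([.46,.03,.36],down(BP[2]+np.pi))
im,c=snap("wrist","b1"); snap("scene","b1s"); print(np.round(arm.read_contact_force(),1))
s=cv2.imread("pics/b1s.png")[170:300,240:440]
a=np.zeros((600,800,3),np.uint8); a[:420,:560]=im[:,:,::-1]; s=cv2.resize(s,(400,260),interpolation=cv2.INTER_CUBIC); a[340:,400:]=s; cv2.imwrite("pics/b1c.png",a)
```

```text
[ 0.6 -0.5 -0.6]
```

View pics/b1c.png

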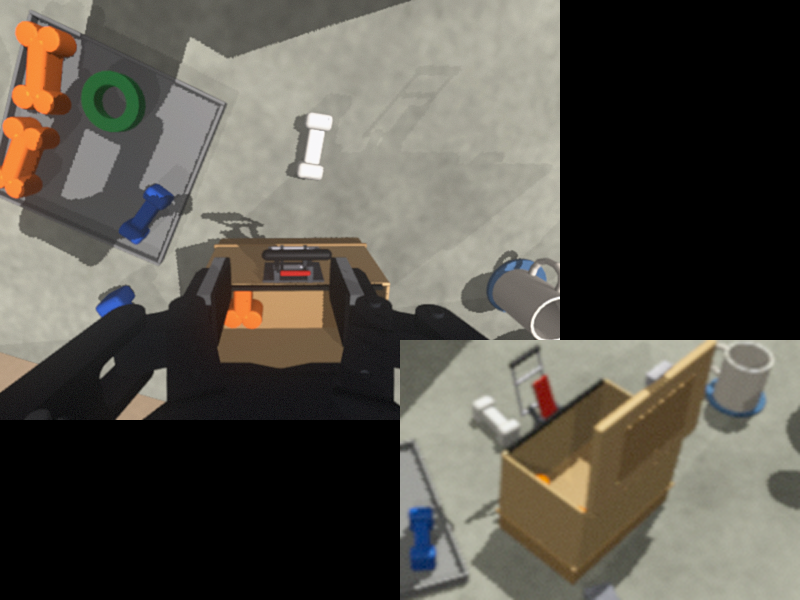

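Bone 1 is in the bin, seen at wrist (240,310). The 62 N while lowering means something touched, so I'm checking the bin pose with a model overlay.

```bash
cat >> h.py <<'E'
def mech(t,b):
    ax=np.array([-.085,0,.138]); pv=ax+.026*np.array([-np.sin(t-.3),0,-np.cos(t-.3)]); ph=b-t+.157
    d=np.array([-np.sin(ph),0,np.cos(ph)]); tip=ax+.062*np.array([-np.sin(t+.6),0,-np.cos(t+.6)])+.006*np.array([-np.cos(t+.6),0,np.sin(t+.6)])
    return ax,pv,pv+.0494*d,pv+.0794*d,tip
def overlay(im,c,k=2,bp=None,lid=1.5,t=2.07,b=2.27):
    global BP
    o=BP; BP=o if bp is None else np.array(bp)
    im=cv2.resize(im[:,:,::-1],None,fx=k,fy=k,interpolation=cv2.INTER_CUBIC)
    def L(p,q,col):
        u=proj(c,[b2w(p),b2w(q)])*k
        if np.abs(u).max()<5000: cv2.line(im,*[tuple(int(round(v)) for v in w) for w in u],col,1)
    for z in (0,.154):
        C=[(-.072,-.11,z),(.072,-.11,z),(.072,.11,z),(-.072,.11,z)]
        for i in range(4): L(C[i],C[(i+1)%4],(255,0,255) if z else (255,255,0))
    al=lid+.03; h=np.array([.072,0,.156]); e=h+.15*np.array([-np.cos(al),0,np.sin(al)])
    for y in (-.115,.115): L(h+[0,y,0],e+[0,y,0],(0,255,0))
    L(e+[0,-.115,0],e+[0,.115,0],(0,255,0))
    m=mech(t,b); y=np.array([0,.026,0])
    for p in (m[2],m[3]): L(p-y,p+y,(0,255,255))
    L(m[1]-y,m[3]-y,(0,255,255));L(m[1]+y,m[3]+y,(0,255,255));L(m[0],m[4],(0,0,255))
    BP=o; return im
E
python3 - <<'E'
from h import *
im,c=load("b1","wrist"); A=overlay(im,c,2)[400:800,360:760]   # 400x400
im,c=load("b1s","scene"); B=overlay(im,c,3)[510:1000,740:1240][:,:][0:490,0:400]
im,c=load("wb","wrist"); C=overlay(im,c,2)[0:600,600:1120]
a=np.zeros((600,800,3),np.uint8); a[:400,:400]=A; a[:490,400:]=B; cv2.imwrite("pics/ov1.png",a);
E
```

```text
(no output)
```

View pics/ov1.png

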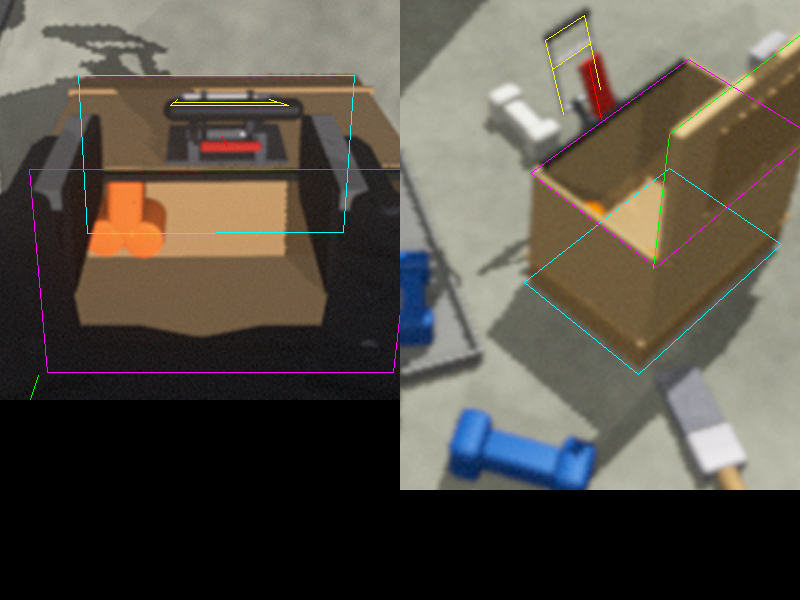

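```bash
cat >> h.py <<'E'
def drop2(y,zs=(.22,.18,.16,.145,.13)):
    p=b2w([-.006,y,0])
    for z in zs:
        arm.servo_line([p[0],p[1],z],feed=.15); f=np.array(arm.read_contact_force())
        if np.linalg.norm(f)>9: print("touch",z,f.round(1)); break
    print("gap low",arm.read_finger_gap(),f.round(1)); arm.set_gripper(.5); arm.sleep(.2); arm.servo_line([p[0],p[1],.31],feed=.3); print("t",arm.read_time())
E
python3 - <<'E'
from h import *
if pick(np.array([.436,-.317]),.11,.040,.03,"p2") and arm.read_finger_gap()>.2: drop2(.03)
E
```

```text
seen [ 0.438 -0.314] [ 0.436 -0.314] -3.06 [ 59. 114.] 4128
F down [ 0.5 -0.6  0.6]
gap 0.2913649860611784
gap up 0.2881600059426357 [ 0.6  0.6 -2. ]
gap bin 0.29072222906350764 -2.0642454330972844
gap low 0.29269174733710646 [-0.7 -0.  -1.8]
t 22.7917
```

Run:
```python
from h import *
if pick(np.array([.564,-.326]),-.207,.040,-.002,"p3") and arm.read_finger_gap()>.2: drop2(-.002)
arm.set_gripper(0,60)
arm.move_pose([.46,.03,.36],down(BP[2]+np.pi)); im,c=snap("wrist","b3"); s,_=snap("scene","b3s")
a=np.zeros((600,800,3),np.uint8); a[:420,:560]=im[:,:,::-1]; a[300:,350:]=cv2.resize(s[130:350,90:420,::-1],(450,300),interpolation=cv2.INTER_CUBIC); cv2.imwrite("pics/b3c.png",a)
```

```text
seen [ 0.531 -0.299] [ 0.528 -0.299] 2.932 [ 60. 112.] 4331
F down [-0.5 -0.  -0. ]
gap 0.292721313050695
gap up 0.290262775513212 [ 0.   0.  -0.2]
gap bin 0.29530528595150285 -1.3981543324469483
gap low 0.29234333428911435 [ 0.6  0.2 -1.6]
t 32.8
```

View pics/b3c.png

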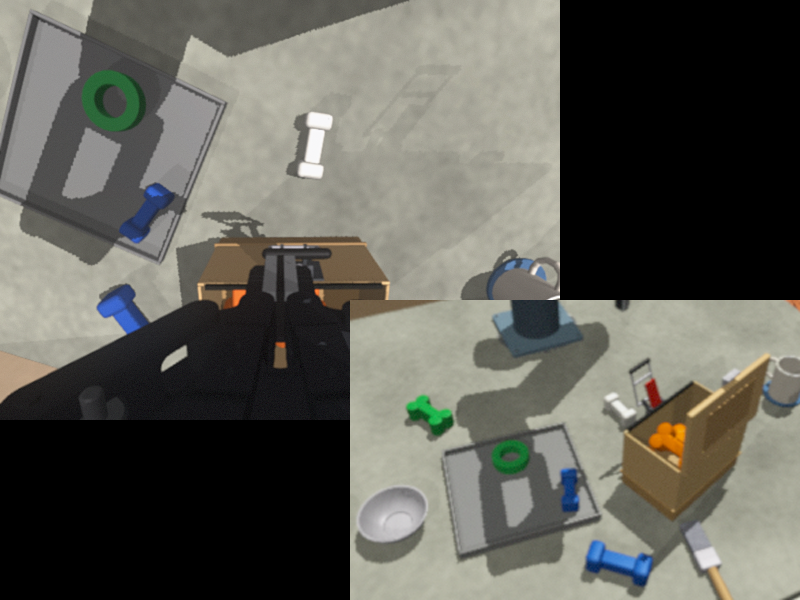

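The tray now holds only the ring (512,456) and the blue dumbbell (570,490), and all three bones are in the bin at (668,438). The lid is next.

Run:
```python
from h import *
q=down(BP[2])
def tip(x,z): return b2w([x,0,z+.019])
arm.servo_line(b2w([-.1,0,.45]),feed=.3,rot=q)
arm.servo_line(b2w([.125,0,.42]),feed=.3); arm.servo_line(tip(.125,.275),feed=.2)
print("start",np.round(arm.read_contact_force(),1))
s=.133; mx=0; bias=np.array(arm.read_contact_force())
for a in np.r_[np.arange(1.62,.13,-.08),.1,.08,.06,.05,.04,.033,.027,.02]:
    c=np.array([.072,.156])+s*np.array([-np.cos(a),np.sin(a)])+.012*np.array([np.sin(a),np.cos(a)])
    arm.servo_line(tip(c[0]+.011,c[1]),feed=.1 if a>.15 else .04)
    f=np.array(arm.read_contact_force()); n=np.linalg.norm(f); mx=max(mx,n)
    if a<.3 or n>8: print(round(a,3),f.round(1))
    if n>25 or (a<.1 and f[2]>9): break
print(mx,arm.read_time())
arm.servo_line(np.array(arm.read_tcp_pos())+[0,0,.16],feed=.25)
p=b2w([-.13,0,.36]); arm.servo_line(b2w([-.16,.0,.36]),feed=.25,rot=down(BP[2]))
snap("wrist","L"); snap("scene","Ls"); snap("side","Ld"); print(arm.read_time())
im,c=load("L","wrist"); A=overlay(im,c,2,lid=-.003)[:,:]; cv2.imwrite("pics/Lo.png",cv2.resize(im[:,:,::-1],(560,420)))
im,c=load("Ld","side"); D=overlay(im,c,3,lid=-.003)[500:900,500:900]
im,c=load("Ls","scene"); B=overlay(im,c,3,lid=-.003)[510:910,740:1140]
a=np.zeros((400,800,3),np.uint8); a[:,:400]=D; a[:,400:]=B; cv2.imwrite("pics/Lc.png",a)
```

```text
Traceback (most recent call last):
cell.IKError: the arm cannot follow that straight line within its joint ranges
```

```bash
cat > lid.py <<'E'
from h import *
q=down(BP[2])
def tip(x,z): return b2w([x,0,z+.019])
arm.move_pose(b2w([-.1,0,.45]),q); print(np.round(arm.read_joints(),2))
arm.move_pose(b2w([.125,0,.40]),q); arm.servo_line(tip(.125,.275),feed=.2)
print("start",np.round(arm.read_contact_force(),1))
s=.133; mx=0
for a in np.r_[np.arange(1.62,.13,-.08),.1,.08,.06,.05,.04,.033,.027,.02]:
    c=np.array([.072,.156])+s*np.array([-np.cos(a),np.sin(a)])+.012*np.array([np.sin(a),np.cos(a)])
    arm.servo_line(tip(c[0]+.011,c[1]),feed=.1 if a>.15 else .04)
    f=np.array(arm.read_contact_force()); n=np.linalg.norm(f); mx=max(mx,n)
    if a<.3 or n>8: print(round(a,3),f.round(1))
    if n>25 or (a<.1 and f[2]>9): break
print(mx,arm.read_time())
arm.servo_line(np.array(arm.read_tcp_pos())+[0,0,.16],feed=.25)
arm.servo_line(b2w([-.16,.0,.36]),feed=.25)
snap("wrist","L"); snap("scene","Ls"); snap("side","Ld"); print(arm.read_time())
E
cat > lidv.py <<'E'
from h import *
im,c=load("L","wrist"); cv2.imwrite("pics/Lo.png",overlay(im,c,1,lid=-.003))
im,c=load("Ld","side"); D=overlay(im,c,3,lid=-.003)[500:900,500:900]
im,c=load("Ls","scene"); B=overlay(im,c,3,lid=-.003)[510:910,740:1140]
cv2.imwrite("pics/Lc.png",np.hstack([D,B]))
E
python3 lid.py && python3 lidv.py
```

```text
[-0.08  0.18  1.16 -0.    1.8   1.15]
start [-0.5  0.   0.4]
0.26 [0.1 0.3 0.3]
0.18 [ 0.4 -0.6 -0.3]
0.1 [-0.2 -0.   0. ]
0.08 [-0.8 -0.4 -0. ]
0.06 [-0.8 -0.9 -0.3]
0.05 [0.1 0.3 0.3]
0.04 [ 0.8 -0.3 -0.8]
0.033 [-0.5 -0.4 -0.3]
0.027 [-0.1  0.7  0.5]
0.02 [-1.  -0.2  2.5]
2.676631803322876 45.7
47.2333
```

View pics/Lc.png

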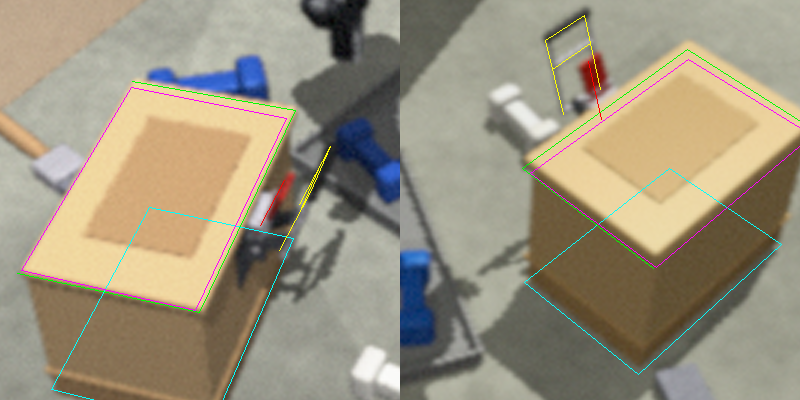

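View pics/Lo.png

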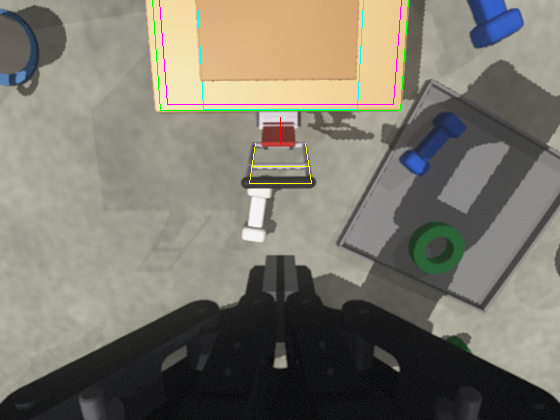

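The lid is down on its seal, and the model overlay agrees in all three views. The grip bar in the wrist picture is at (279,182), matching the model at (281,182). Next I take the bail.

```bash
cat >> h.py <<'E'
from scipy.optimize import fsolve
QB=down(BP[2]+np.pi/2); KP=np.array([-.0848,0,.1661])
def hook_to(x,z,g0):
    r=fsolve(lambda v:(mech(*v)[2]-[x,0,z])[[0,2]],g0); return r
E
cat > bail.py <<'E'
from h import *
tb=np.array([2.07,2.27]); m=mech(*tb); g=m[3]; print("hook,grip,tip",[x.round(4) for x in m[2:]])
DZ=.008
way=[]; v=tb.copy()
for x,z in ((-.016,.022),(-.008,.017),(.001,.014)):
    v2=hook_to(KP[0]+x,KP[2]+z,v)
    for k in np.linspace(0,1,5)[1:]: way.append(v+(v2-v)*k)
    v=v2; print(v.round(3),mech(*v)[2].round(4),mech(*v)[3].round(4))
arm.set_gripper(.35,25)
arm.move_pose(b2w(g+[0,0,.08]),QB); print(np.round(arm.read_joints(),2))
arm.servo_line(b2w(g+[0,0,DZ]),feed=.08); print("F",np.round(arm.read_contact_force(),1))
arm.set_gripper(0,25); print("gap mm",arm.read_finger_gap()*85,np.round(arm.read_contact_force(),1))
mx=0
for w in way:
    arm.servo_line(b2w(mech(*w)[3]+[0,0,DZ]),feed=.06); f=np.array(arm.read_contact_force()); print(w.round(2),f.round(1))
    if np.linalg.norm(f)>15: print("stop"); break
np.save("v.npy",w)
print("gap mm",arm.read_finger_gap()*85,arm.read_time())
snap("scene","B1s"); snap("side","B1d")
im,c=load("B1d","side"); D=overlay(im,c,4,lid=-.003,t=w[0],b=w[1])[780:1180,800:1200]
im,c=load("B1s","scene"); B=overlay(im,c,4,lid=-.003,t=w[0],b=w[1])[640:1040,1060:1460]
cv2.imwrite("pics/B1.png",np.hstack([D,B]))
E
python3 bail.py
```

```text
hook,grip,tip [array([-0.1277,  0.    ,  0.1894]), array([-0.1382,  0.    ,  0.2175]), array([-0.1078,  0.    ,  0.196 ])]
[1.938 1.574] [-0.1008  0.      0.1881] [-0.0946  0.      0.2175]
[1.839 1.305] [-0.0928  0.      0.1831] [-0.0818  0.      0.211 ]
[1.904 1.164] [-0.0838  0.      0.1801] [-0.0673  0.      0.2051]
[-0.11  0.14  1.57  0.    1.43 -0.45]
F [ 0.   0.1 -0. ]
gap mm 8.807566042248345 [-1.3  0.1  1.9]
[2.04 2.1 ] [-2.1 -1.1  3.6]
[2.   1.92] [-0.3 -0.   2. ]
[1.97 1.75] [-1.  -0.7  0.9]
[1.94 1.57] [-0.2  0.6  0.9]
[1.91 1.51] [-0.5  1.4  1.1]
[1.89 1.44] [-0.5  0.4  1.9]
[1.86 1.37] [-0.5  1.2  1.7]
[1.84 1.3 ] [-1.3  0.8  2.3]
[1.86 1.27] [-0.2  0.9 -0.2]
[1.87 1.23] [-2.6  1.  -2. ]
[1.89 1.2 ] [-3.3  0.4 -3.2]
[1.9  1.16] [-3.2  0.8 -2.8]
gap mm 8.944653111040298 53.7083
```

View pics/B1.png

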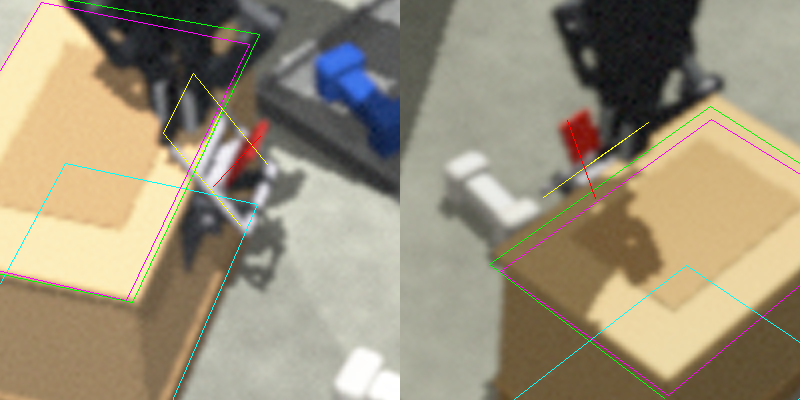

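```bash
cat > lower.py <<'E'
from h import *
v=np.load("v.npy")
for z in (.012,.010,.008,.006,.004,.002,.0,-.0015,-.003):
    v2=hook_to(KP[0]+.001,KP[2]+z,v); g=mech(*v2)[3]
    arm.servo_line(b2w(g+[0,0,.008]),feed=.04); f=np.array(arm.read_contact_force()); fb=R.from_euler('z',-BP[2]).apply(f)
    print(z,v2.round(2),g.round(4),fb.round(1)); v=v2
    if np.linalg.norm(f)>14: break
np.save("v.npy",v); print("gap",arm.read_finger_gap()*85,arm.read_time())
snap("scene","B2s"); snap("side","B2d")
im,c=load("B2d","side"); D=overlay(im,c,4,lid=-.003,t=v[0],b=v[1])[780:1180,800:1200]
im,c=load("B2s","scene"); B=overlay(im,c,4,lid=-.003,t=v[0],b=v[1])[640:1040,1060:1460]
cv2.imwrite("pics/B2.png",np.hstack([D,B]))
E
python3 lower.py
```

```text
0.012 [1.83 1.09] [-0.0673  0.      0.2032] [0.2 2.6 0.3]
0.01 [1.74 1.01] [-0.0674  0.      0.2012] [1.5 2.9 2.7]
0.008 [1.66 0.93] [-0.0676  0.      0.1994] [1.1 3.1 3.5]
0.006 [1.56 0.85] [-0.068   0.      0.1976] [2.4 3.1 2.9]
0.004 [1.45 0.77] [-0.0686  0.      0.196 ] [3.1 3.  3.6]
0.002 [1.33 0.68] [-0.0695  0.      0.1945] [4.3 2.4 2.8]
0.0 [1.19 0.58] [-0.0708  0.      0.1932] [6.1 3.1 3.5]
-0.0015 [1.05 0.5 ] [-0.0723  0.      0.1923] [5.1 3.5 5.2]
-0.003 [0.87 0.4 ] [-0.0746  0.      0.1916] [4.1 3.5 6. ]
gap 9.5753460916598 56.0583
```

View pics/B2.png

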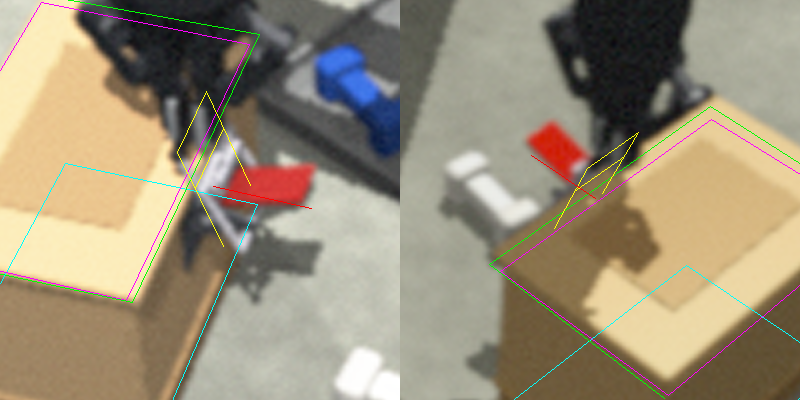

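Run:
```python
from h import *
arm.set_gripper(.4); p=np.array(arm.read_tcp_pos()); arm.servo_line(p+[0,0,.05],feed=.06); print(np.round(arm.read_contact_force(),1))
arm.set_gripper(0,40)
arm.move_pose(b2w([-.18,0,.32]),down(BP[2]))
snap("wrist","C"); snap("side","Cd"); snap("scene","Cs"); print(arm.read_time())
im,c=load("C","wrist"); A=cv2.resize(im[70:220,205:355,::-1],(400,400),interpolation=cv2.INTER_CUBIC)
im,c=load("Cd","side"); D=overlay(im,c,4,lid=-.003,t=1.13,b=.57)[780:1180,800:1200]
cv2.imwrite("pics/Cc.png",np.hstack([A,D]))
```

```text
[ 0.  -0.9 -0.2]
59.4
```

View pics/Cc.png

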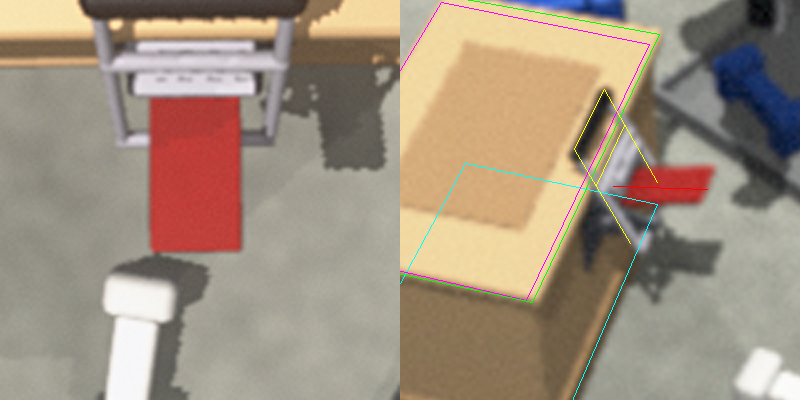

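The hook bar at (195,62) in the left crop lies in the keeper channel between lip and lid, and the lever points straight out. Next I press the lever.

```bash
cat > press.py <<'E'
from h import *
Rb=R.from_euler('z',BP[2]); th=.6
zt=np.array([np.sin(th),0,-np.cos(th)]); xt=np.array([np.cos(th),0,np.sin(th)])
Q=rq(frame(Rb.apply(xt),Rb.apply(zt))); ax=np.array([-.085,0,.138])
def P(t,s=.048,e=0):
    d=np.array([-np.sin(t+.6),0,-np.cos(t+.6)]); n=np.array([-np.cos(t+.6),0,np.sin(t+.6)])
    return b2w(ax+s*d+(.0085+.011*abs(xt@n)+e)*n-.019*zt)
arm.move_pose(P(1.4,e=.06),Q); print(np.round(arm.read_joints(),2))
arm.servo_line(P(1.4),feed=.08)
for t in np.r_[np.arange(1.3,.25,-.1),.25,.2,.15,.1,.06,.03,0,-.02,-.04,-.06,-.08]:
    arm.servo_line(P(t),feed=.05); f=Rb.inv().apply(arm.read_contact_force()); print(round(t,2),f.round(1))
    if np.linalg.norm(f)>(20 if t>.05 else 24): break
arm.sleep(.3); print(Rb.inv().apply(arm.read_contact_force()).round(1),arm.read_time())
p=np.array(arm.read_tcp_pos()); arm.servo_line(p+Rb.apply([-.05,0,.06]),feed=.1)
arm.move_pose(b2w([-.2,0,.34]),down(BP[2]))
snap("wrist","E"); snap("side","Ed"); print(arm.read_time())
im,c=load("E","wrist"); A=cv2.resize(im[50:200,205:355,::-1],(400,400),interpolation=cv2.INTER_CUBIC)
im,c=load("Ed","side"); D=overlay(im,c,4,lid=-.028,t=0,b=0)[780:1180,800:1200]
cv2.imwrite("pics/Ec.png",np.hstack([A,D]))
E
python3 press.py
```

```text
[-0.31 -0.06  2.06  0.55  0.72  0.57]
1.3 [-0.7 -0.4 -0.1]
1.2 [-0.2 -0.   0. ]
1.1 [ 0.6  0.8 -0.7]
1.0 [ 0.5 -0.3 -0.3]
0.9 [-0.6  0.3 -0.9]
0.8 [ 1.1 -0.4  0.5]
0.7 [0.4 0.5 0.2]
0.6 [ 0.1  0.  -0.2]
0.5 [ 0.7 -0.  -0. ]
0.4 [0.  0.4 0.3]
0.3 [0.2 0.8 0.2]
0.25 [0.4 0.2 0.8]
0.2 [-0.2  1.2  0.2]
0.15 [-0.4  0.5 -0.2]
0.1 [-1.   0.9  0.2]
0.06 [-1.  -0.5 -0.6]
0.03 [-1.1  0.2  2.9]
0.0 [-12.4   1.5  13.7]
-0.02 [-19.1   0.6  21.7]
[-20.2   1.9  21. ] 66.2667
68.1417
```

View pics/Ec.png

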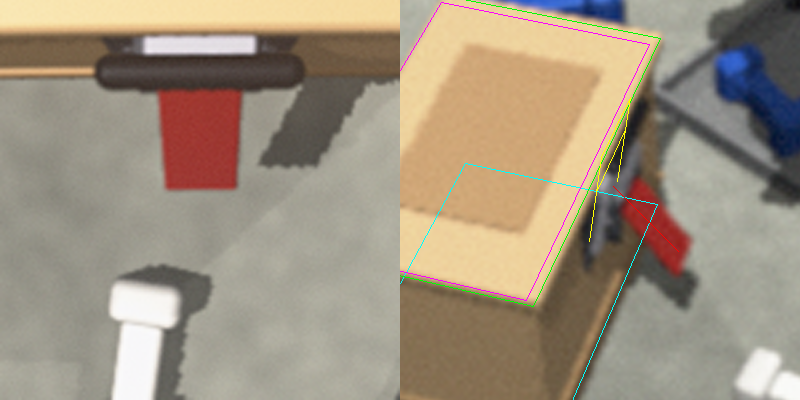

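Almost no force appeared before the stop, so the bar may have slipped off the lip. I'm checking that with an overlay.

Run:
```python
from h import *
im,c=load("E","wrist")
A=overlay(im,c,5,lid=-.028,t=0,b=0)[250:750,1150:1550]
print(proj(c,[b2w(p) for p in mech(0,0)]).round(1), proj(c,[b2w([-.085,0,.162]),b2w([-.092,0,.166])]).round(1))
print("bar row 77 at", [R.from_euler('z',-BP[2]).apply(onplane(c,[[279.6,77]],z)[0]-[BP[0],BP[1],0]).round(4).tolist() for z in (.12,.14,.16,.18,.2)])
im,c=snap("scene","Es"); B=overlay(im,c,5,lid=-.028,t=0,b=0)[800:1300,1340:1740]
cv2.imwrite("pics/Ee.png",np.hstack([A,B]))
```

```text
[[281.6  73. ]
 [281.6  68.3]
 [281.7  69.1]
 [281.8  69.6]
 [281.4 117.8]] [[281.7  69. ]
 [281.7  77. ]]
bar row 77 at [[-0.0863, 0.002, 0.12], [-0.0888, 0.0019, 0.14], [-0.0912, 0.0018, 0.16], [-0.0937, 0.0017, 0.18], [-0.0961, 0.0016, 0.2]]
```

View pics/Ee.png

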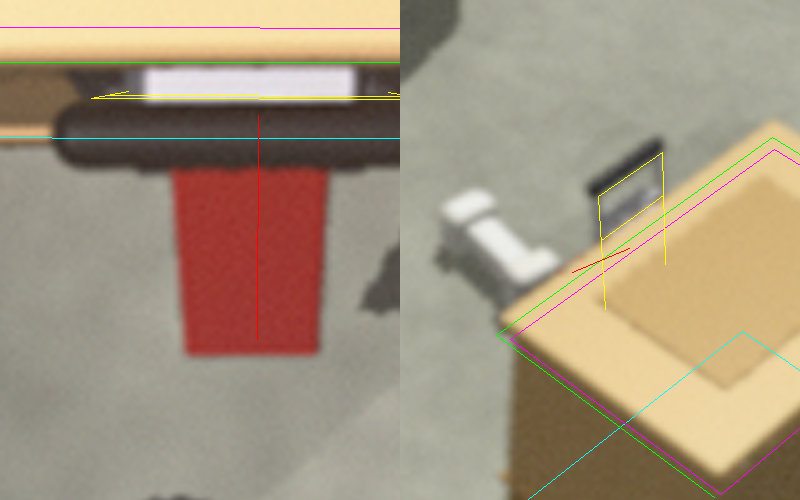

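Run:
```python
from h import *
snap("side","Ed2")
g=lambda t:cv2.cvtColor(cv2.imread(f"pics/{t}.png"),cv2.COLOR_BGR2GRAY)
def flow(a,b,pts):
    A,B=g(a),g(b); p=np.array(pts,np.float32).reshape(-1,1,2)
    r,s,e=cv2.calcOpticalFlowPyrLK(A,B,p,None,winSize=(17,17)); return (r-p)[:,0].round(2).tolist(),s.ravel().tolist()
cs,cd=cam("scene"),cam("side")
def lp(a,x,y): 
    a+=.03; return b2w(np.array([.072,y,.156])+x*np.array([-np.cos(a),0,np.sin(a)])+.012*np.array([np.sin(a),0,np.cos(a)]))
for c,n in ((cs,("Ls","Es")),(cd,("Ld","Cd","Ed2"))):
    P=[lp(-.003,.15,y) for y in (-.115,.115)]+[lp(-.003,0,y) for y in (-.115,.115)]
    Q=[lp(-.028,.15,y) for y in (-.115,.115)]+[lp(-.028,0,y) for y in (-.115,.115)]
    print("expect",(proj(c,Q)-proj(c,P)).round(2).tolist())
    for m in n[1:]: print(n[0],m,flow(n[0],m,proj(c,P)))
```

```text
expect [[-0.14, 0.92], [-0.26, 0.93], [-0.1, -0.07], [-0.09, -0.06]]
Ls Es ([[0.11999999731779099, 0.47999998927116394], [-0.07999999821186066, 0.7799999713897705], [-0.10000000149011612, 0.009999999776482582], [-0.009999999776482582, -0.05000000074505806]], [1, 1, 1, 1])
expect [[0.18, 1.11], [0.28, 1.11], [0.11, 0.02], [0.12, 0.03]]
Ld Cd ([[4.369999885559082, 5.960000038146973], [0.019999999552965164, 0.03999999910593033], [0.019999999552965164, -0.029999999329447746], [-0.03999999910593033, 0.019999999552965164]], [1, 1, 1, 1])
Ld Ed2 ([[-8.40999984741211, 22.780000686645508], [0.18000000715255737, 0.8100000023841858], [61.630001068115234, 42.38999938964844], [0.18000000715255737, 0.019999999552965164]], [1, 1, 1, 1])
```

The lid dropped at its front by the amount a latched lid should: 0.8 px against 0.9 to 1.1 px expected. So the bar is in the keeper. The lever took 29 N at its end, more than the roughly 10 N that closing needs, so it is on its stop. Handing in.

Run:
```python
from h import *
print(np.round(arm.read_contact_force(),1),arm.read_time()); print(ticket.sign_off())
```

```text
[ 0.3 -0.  -0.1] 68.2417
the job is handed in; nothing more can be done
None
```

The job is handed in at 68 s: all three orange bones are in the bin, the lid is down, the bail is hooked and the lever is pressed to its stop; one risk is a 62 N contact while lowering the first bone, which could break the 40 N limit if the gripper's body rather than a finger or the bone took it.

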